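# Offer up the lid of a dry-block heater to its hinge and hold it for the pin

### The job

Refit the dry-block heater's lid, which leans on the tube rack the wrong way over, gasket side uppermost: pick it up, turn it over so that the gasket side faces the wells, and bring its one hinge knuckle between the two knuckles at the heater's back, so that the pin holes line up. Hold it there, still and unforced, with the lid standing open (half open to upright), so that I can push the hinge pin through from the side. Finish while still gripping it, and leave the other things on the bench where they are.

Things in the scene. Friction and masses are not known exactly. Their poses are not given: they have to be found in the camera images.
- heater: Dry-block heater, white-topped grey box 120 x 140 x 74 mm (x, y, z), fixed; origin under its centre, front panel to its -x, 20 wells in its top. A steel hinge leaf on its rear (+x) face carries two knuckles: tubes along y, 18 mm outside, 11 mm bore, y = 22.5 to 42.5 mm and the same to -y. The 45 mm gap between them is open above, behind and below: nothing in it can carry the lid.
- heater_pin_left (a point): Point on the pin axis of the heater's knuckles, heater frame (72, 20, 75) mm; axes as the heater's. The axis runs along y, 12 mm behind the rear face.
- heater_pin_right (a point): Point on the same pin axis, heater frame (72, -20, 75) mm; axes as the heater's.
- lid: Loose grey plastic lid with a steel hinge leaf, 0.2 to 0.31 kg. Origin in the middle of its pin hole; x from grip tab to hinge, y along the pin hole, z out of the outer face. Plate: x -132 to -12, y -65 to 65, z 1 to 9 mm. Inner face (-z): dark gasket frame, 2 mm proud. Shut on the heater its axes are parallel to the heater's; opening by an angle turns it by that angle about +y, so the tab rises.
- lid_tab (a point): Middle of the lid's grip tab (lid frame -143, 0, 5 mm); axes as the lid's. Tab: x -154 to -132, y -25 to 25, z 1 to 9 mm: 8 mm thick, plain on both faces. At the start the lid leans 64 degrees from level: knuckle on the worktop beyond the rack, outer face on the rack's edge, gasket face on the upper side, tab uppermost and free, 0.14 m high, over the rack.
- lid_hole_left (a point): The +y end of the lid's pin hole (lid frame 0, 20, 0 mm); it belongs at heater_pin_left. The hole runs through the lid's one knuckle: a tube along y, 40 mm long, 18 mm outside, 11 mm bore, joined to the plate by a steel leaf 40 mm wide.
- lid_hole_right (a point): The -y end of the lid's pin hole (lid frame 0, -20, 0 mm). It belongs at heater_pin_right.
- rack: Yellow tube rack 106 x 226 x 54 mm, empty, fixed; origin under its centre, long side along its y. The lid leans on its +x upper edge.
- hinge_pin: Steel hinge pin 7 mm thick, 98 mm long, lying loose behind the heater and the rack; not to be touched, it is pushed in by someone else afterwards. Origin under its middle.
- timer: Small white lab timer 51 x 62 x 36 mm, loose; origin under its centre.
- marker: Marker pen 136 mm long, 13 mm thick, loose; origin under its centre.
- cup: Plastic specimen cup with screw lid, 62 mm wide, 67 mm high, loose; origin under its centre.
- forceps: Steel forceps 129 mm long, loose; origin under its centre.
Things that resemble listed ones, but are neither listed nor needed, are in the scene too. Leave any red look-alike of the lid alone.

How it is judged:
At the end, for the whole second after the job is handed in: The lid is gripped by the fingers (more than 3 N), right way over and standing open by 29 to 103 degrees; each end of its pin hole is within 4 mm of its point on the heater's pin axis (a 7 mm pin in 11 mm bores); it presses on the heater with less than 6 N and is still (under 0.02 m/s) (distance between lid_hole_left and heater_pin_left below 0.004 m and distance between lid_hole_right and heater_pin_right below 0.004 m and angle between lid's own z axis and vertical between 0.5 and 1.8 rad and contact force between lid and the fingers above 3 N and contact force between lid and heater below 6 N and linear speed of lid below 0.02 m/s); the arm keeps its last pose, push and grip.
It fails at once if the lid is forced against the heater (more than 25 N) (contact force between lid and heater above 25 N).
It fails at once if a bystander (hinge pin, timer, marker, cup or forceps) is moved by more than 2 cm (distance of any of hinge_pin, timer, marker, cup, forceps from where it was at the start of the episode above 0.02 m).
It also fails if it takes over 35 s, if anything falls off the work surface, if the arm or the gripper's body presses on something with over 40 N, if the wrist force passes 120 N, or if a joint passes its speed limit or range.

### The arm

A 6-joint arm with a two-finger parallel gripper is mounted at the origin on a cart in front of the work surface, level with it; the furniture and walls round the work are solid. World frame = base frame: x ahead of the robot, y to its left, z up, the work surface at z = 0. Lengths are in m, angles in rad, forces in N, time in s.
With the tool pointing down it reaches from about 0.25 to 0.725 m from the base axis. Payload 4 kg.
Tool frame: the origin (TCP) lies at the very end of the fingers, on their centre line; the grasp point (between the pads) lies 19 mm behind it (arm.tcp_to_grasp is the distance from the TCP to the grasp point, in m); z points along the fingers, y is the line along which they close (so a half turn about z gives the same grasp; the last joint's range is limited). The gripper opens to 85 mm and grips with 20 to 120 N. Pads are 22 mm wide; open, the fingers measure 114 mm over their backs; the gripper's body (76 mm by 85 mm) begins 54 mm behind the grasp point. The pads swing forward as they close: fully open they stand 13 mm farther back than shut.
Start: joints at [-1.118, 0.241, 0.005, 1.335, 0, 1.571], TCP at [0.219, -0.45, 0.209] pointing down, gripper open.
Joint ranges: [-2.72, 2.72], [-1.05, 1.87], [-1.09, 1.28], [-1.99, 2.15], [-1.42, 1.44], [-3.14, 3.14]. Speed limits (rad/s): [2.79, 2.79, 3.14, 3.14, 3.14, 3.14].

### API

Orientations are given as a unit quaternion [w, x, y, z].
In Python, from plant import arm, snapshot gives the robot as it stands.
- The arm moves only by the tool send_rows, never from a script. Its argument "moves" is a list that holds one entry, the list of rows, each a list of 7 numbers: the shift along the tool's x, y, z normalised to -1 to 1, where 1 is 40 cm, then the turn, a rotation vector about the tool's x, y, z normalised to -1 to 1, where 1 is pi/2 rad, then the closure, from 0 (fully open) to 1 (shut). A call has 1 to 20 rows; each row is the pose to reach, as a shift and turn from the pose commanded when the call began, along the tool's axes at that moment; what a row does not reach only later rows make up. A row lasts 1/8 s, in which the tool goes at most 62.5 mm and 10.7 degrees, less where a joint would pass 70% of its speed; a pose out of reach is approached as far as the arm can. A call with a number of a shift or a turn outside -1 to 1 is refused whole. A call with a gripper value outside its range is refused whole. The fingers move at their own pace and stop on an object; "grip_force" is the grip in N (left out, the last holds). Time passes only in rows, so rows that repeat a pose let the fingers close. It gives the time, the measured TCP pose, the force, the opening and the grip force at its end, in the units of the state.
- arm.observe(): the state, without advancing time (a new reading comes with each control period).
- snapshot(name): name is "side" or "top"; returns a dict with "color" (420x560x3 uint8, blue, green, red), "fx", "fy", "cx", "cy" (pixels), "k1" (the pictures are not rectified: a ray, as slopes to the right and down, at radius r is drawn at 1 + k1 r^2 times it, then the intrinsics apply), "xyz" and "orientation" of the camera in the world. Camera axes: x right, y up, looking along -z (the intrinsics and any distortion apply to the point x, -y, -z); pixel columns grow to the right and rows downward; lengths in m; the calibration is good to about 2 mm. A picture is of the moment at which its call begins. There is no depth.
- arm.close_job(): hands the job in; it is judged then, once.
The state is a dict: "t": time; "qpos": joint angles; "dq": joint speeds; "joint_efforts": joint torques, N m; "position": TCP position; "tool_rot": TCP orientation; "wrist_force": force on the tool from outside, world axes, zero at the start; "wrist_torque": the same for the moment, N m; "finger_gap": finger opening in m; "grasp_force": force on a finger pad.
Only numpy, scipy, OpenCV 4.12 (cv2) and the standard library are available. Lean on these libraries where they do the work, as an engineer would, in place of code of your own. Each camera call takes 0.05 s, during which the arm holds its last target. There are 200 camera calls.

## Working session

There is one attempt and no reset: what is moved stays moved. The work goes in short steps, Python scripts to look and compute and a tool call to move; the robot and the scene stay as the last step left them, time stands still between calls to the robot, and variables do not carry over. Pictures are saved under pics/ and viewed, at most 10 in all, crops included, and the job is handed in when it is done.

Besides the shell and the picture viewer there is one more tool, called after "Call:" as name(argument=value, ...) on one line, values as JSON. send_rows: Moves the arm, as the interface text tells. Scaled input: -1 to 1 covers 40 cm each way for a shift and pi/2 rad each way for a turn. Its arguments: {"type":"object","properties":{"moves":{"type":"array"},"grip_force":{"type":"number"}},"required":["moves"]}

```bash
ls; mkdir -p pics
python3 - <<'E'
from plant import arm, snapshot
import cv2
print(arm.observe(), arm.tcp_to_grasp)
for n in("side","top"):
    s=snapshot(n); cv2.imwrite(f"pics/{n}0.png",s.pop("color")); print(n,s)
E
```

```text
pics
{'t': 0.0, 'qpos': array([-1.11801208e+00,  2.41409284e-01,  3.72503893e-03,  1.33520078e+00,
        1.87766390e-05,  1.57079460e+00]), 'dq': array([ 0.00226287,  0.00133851,  0.00082934, -0.00064285, -0.00024218,
       -0.00040191]), 'joint_efforts': array([ 4.50887483e-04, -3.72318900e+01,  2.52406955e+01,  1.71002682e-02,
       -9.43310795e-06, -1.14003416e-05]), 'position': array([ 0.21844404, -0.4490033 ,  0.20821516]), 'tool_rot': array([-1.01980691e-03,  9.74481849e-01,  2.24463884e-01, -2.25268149e-04]), 'wrist_force': array([ 0.63368579,  0.245626  , -0.18543317]), 'wrist_torque': array([-0.0599407 ,  0.02618094, -0.03017893]), 'grasp_force': 0.0, 'finger_gap': 0.08549799631725098} 0.0187
side {'fx': 384.24517632088106, 'fy': 384.24517632088106, 'cx': 283.7596617666798, 'cy': 205.79352284002198, 'k1': -0.06456722852986707, 'xyz': array([0.13628192, 0.6090963 , 0.56565232]), 'orientation': array([-0.26221014, -0.14807964,  0.45707206,  0.83690107])}
top {'fx': 420.81365120889217, 'fy': 420.81365120889217, 'cx': 281.09631059185034, 'cy': 213.54433416895105, 'k1': -0.020480962387030777, 'xyz': array([0.4635394 , 0.02641633, 1.10882078]), 'orientation': array([ 0.70683662,  0.02864504, -0.03304416, -0.70602375])}
```

View pics/top0.png

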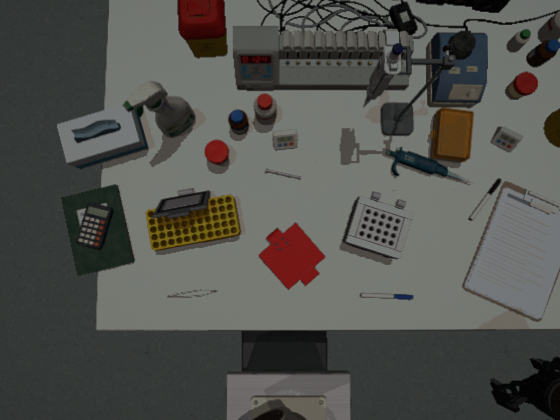

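View pics/side0.png

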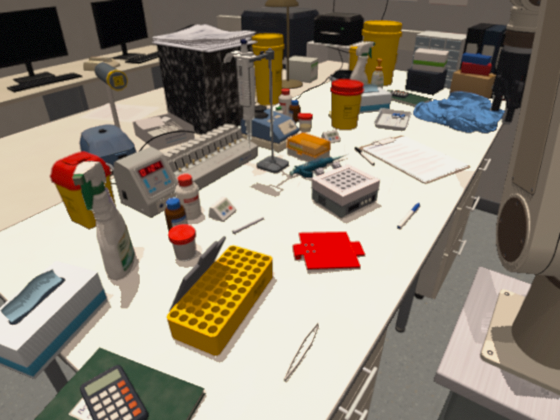

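The top view shows the lid leaning on the yellow rack around (185,205), with the heater at (380,225) and its knuckles near (376,196) and (402,204). The side view shows the rack at (225,290), the lid at (200,270) and the heater at (345,190). I'll enlarge both objects in each view.

```bash
cat > h.py <<'E'
import numpy as np, cv2
from scipy.spatial.transform import Rotation as R
def rot(q): return R.from_quat(np.r_[q[1:],q[0]])
def ray(s,u,v):
    d=np.array([(u-s["cx"])/s["fx"],(v-s["cy"])/s["fy"]]); p=d.copy()
    for _ in range(10): p=d/(1+s["k1"]*(p@p))
    w=rot(s["orientation"]).apply([p[0],-p[1],-1]); return s["xyz"],w/np.linalg.norm(w)
def plane(s,u,v,z):
    o,d=ray(s,u,v); return o+d*(z-o[2])/d[2]
def proj(s,P):
    c=rot(s["orientation"]).inv().apply(np.asarray(P)-s["xyz"]); p=np.array([c[0],-c[1]])/-c[2]
    p=p*(1+s["k1"]*(p@p)); return np.array([s["fx"]*p[0]+s["cx"],s["fy"]*p[1]+s["cy"]])
def tri(a,ua,b,ub):
    (o1,d1),(o2,d2)=ray(a,*ua),ray(b,*ub)
    t=np.linalg.lstsq(np.c_[d1,-d2],o2-o1,rcond=None)[0]
    p,q=o1+d1*t[0],o2+d2*t[1]; return (p+q)/2,np.linalg.norm(p-q)
def crop(im,x,y,w,h,k):
    c=cv2.resize(im[y:y+h,x:x+w],None,fx=k,fy=k,interpolation=cv2.INTER_CUBIC)
    for i in range(0,w,10): cv2.putText(c,str(x+i),(i*k,8),0,.3,(0,255,0),1) if i%20==0 else 0; cv2.line(c,(i*k,10),(i*k,14),(0,255,0),1)
    for j in range(0,h,10): cv2.putText(c,str(y+j),(0,j*k+4),0,.3,(0,255,0),1) if j%20==0 else 0; cv2.line(c,(20,j*k),(24,j*k),(0,255,0),1)
    return c
E
python3 - <<'E'
from h import *
g=lambda im:(255*(im/255.)**.6).astype('uint8')
t=g(cv2.imread('pics/top0.png'));s=g(cv2.imread('pics/side0.png'))
a=np.vstack([np.hstack([crop(t,140,180,100,75,4),crop(t,335,185,100,75,4)]),np.hstack([crop(s,160,225,133,100,3),np.zeros((300,1,3),'uint8'),crop(s,290,150,100,75,4)])[:, :800]])
b=np.zeros((600,800,3),'uint8');b[:300]=a[:300] if a.shape[1]==800 else 0
cv2.imwrite('pics/z.png',a)
E
```

```text
(no output)
```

View pics/z.png

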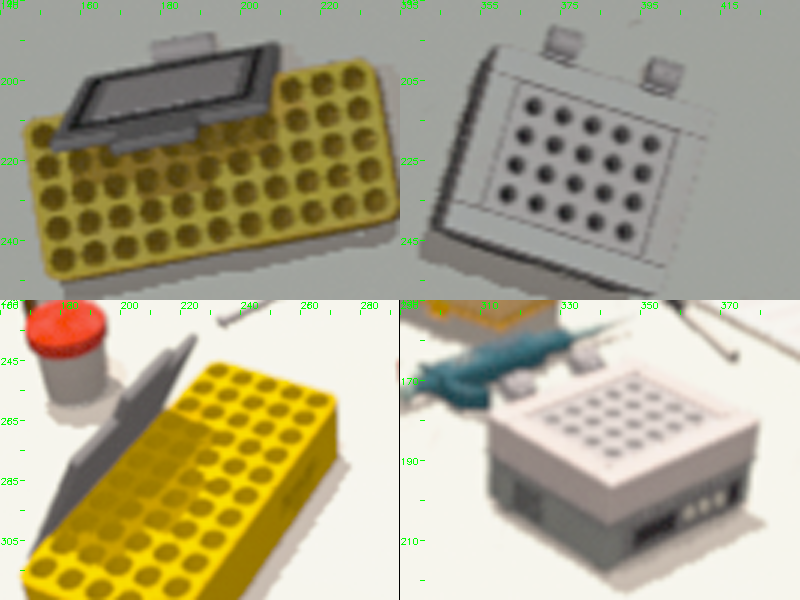

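The crops show the four lid plate corners and tab in the top view, the heater wells, and both knuckles: top about (376,194) and (401,202), side about (319,171) and (337,164.5). Next I'll measure the wells and knuckles, and get the lid from its edges.

Run:
```python
from h import *
from plant import snapshot
T=snapshot("top");S=snapshot("side")
import pickle; pickle.dump((T,S),open('cal.pkl','wb'))
def wells(s,x,y,w,h,k=8):
    g=cv2.cvtColor(s["color"],cv2.COLOR_BGR2GRAY)[y:y+h,x:x+w]
    g=cv2.resize(g,None,fx=k,fy=k,interpolation=cv2.INTER_CUBIC)
    m=cv2.adaptiveThreshold(g,255,0,1,k*9+1 if (k*9)%2==0 else k*9,6)
    n,l,st,c=cv2.connectedComponentsWithStats(m)
    return [(x+(c[i][0]+.5)/k-.5,y+(c[i][1]+.5)/k-.5) for i in range(1,n) if k*k*5<st[i,4]<k*k*40 and st[i,2]<9*k and st[i,3]<9*k]
for s,b in((T,(358,204,44,44)),(S,(322,166,46,28))):
    w=wells(s,*b); P=np.array([plane(s,*p,.074)[:2] for p in w]); print(len(w),P.mean(0))
    r=cv2.minAreaRect((P*1000).astype('float32')); print(r)
for a,b in(((376,193.8),(319,171.3)),((400.75,202),(336.75,164.5))): print(tri(T,a,S,b),plane(T,*a,.084),plane(S,*b,.08))
# lid plate, top view: red-less dark grey mask region
for n,u in dict(tabL=(168,218),tabR=(188.5,213.5),pTL=(152.5,216),pTR=(207,206),pBL=(161.5,199.5),pBR=(209.5,191)).items():
    print(n,plane(T,*u,.14),plane(T,*u,.12),plane(T,*u,.02))
```

```text
23 [ 0.52222397 -0.22022998]
((522.6771850585938, -222.05157470703125), (86.61741638183594, 108.146240234375), 7.7924323081970215)
16 [ 0.52896936 -0.2170406 ]
((543.7484741210938, -230.33868408203125), (72.66609191894531, 126.49433898925781), 55.457679748535156)
(array([ 0.60256368, -0.21601012,  0.07526319]), np.float64(0.0021441671065825225)) [ 0.602316   -0.21344149  0.084     ] [ 0.59713027 -0.20855345  0.08      ]
(array([ 0.58126938, -0.27708997,  0.0769951 ]), np.float64(0.003772174938817805)) [ 0.58212415 -0.27414775  0.084     ] [ 0.57692635 -0.27261599  0.08      ]
tabL [0.53761055 0.28149749 0.14      ] [0.53913965 0.2867633  0.12      ] [0.54678514 0.31309234 0.02      ]
tabR [0.54810571 0.23434196 0.14      ] [0.54985147 0.2386343  0.12      ] [0.55858026 0.26009603 0.02      ]
pTL [0.54219037 0.31746736 0.14      ] [0.54381402 0.32347571 0.12      ] [0.55193223 0.3535175  0.02      ]
pTR [0.56558506 0.19187186 0.14      ] [0.56769166 0.19528747 0.12      ] [0.57822463 0.2123655  0.02      ]
pBL [0.58058649 0.29763312 0.14      ] [0.58300277 0.30323203 0.12      ] [0.59508416 0.33122655 0.02      ]
pBR [0.60059632 0.18664504 0.14      ] [0.60342568 0.18995275 0.12      ] [0.61757246 0.20649128 0.02      ]
```

Run:
```python
from h import *
import pickle;T,S=pickle.load(open('cal.pkl','rb'))
for n,a,b in(("pTR",(207,206),(225,237.3)),("pTL",(152.5,216),(184,278.3)),("tR",(188.5,213.5),(216.7,241.7)),("tL",(168,218),(200,259))):
    print(n,*tri(T,a,S,b))
# predicted lid points -> pixels, for comparison, with yaw 10.4 deg
psi=np.radians(10.4); c=(R.from_euler('z',psi)*R.from_euler('y',64,degrees=True)*R.from_euler('x',180,degrees=True))
tabm=np.array([.555,.2576,.1276-.0035])  # assume outer edge x=-132,z=9
org=tabm-c.apply([-132,0,9])/1000; print("org",org)
for p in([-132,65,9],[-132,-65,9],[-132,65,1],[-132,-65,1],[-154,-25,9],[-154,25,9],[-12,65,1],[-12,-65,1]):
    P=org+c.apply(p)/1000; print(p,P.round(3),proj(T,P).round(1),proj(S,P).round(1))
print(c.as_matrix().round(3))
from plant import arm; o=arm.observe(); print(o['position'],rot(o['tool_rot']).as_matrix().round(3))
```

```text
pTR [0.56793559 0.19546149 0.12026664] 0.0006870076736403818
pTL [0.54365269 0.32225255 0.12480627] 0.0006148952682981567
tR [0.54867433 0.23440282 0.14298827] 0.0021296360287699923
tL [0.53955818 0.28310377 0.14089327] 0.005319857822123513
org [0.61987061 0.26950598 0.00940453]
[-132, 65, 9] [0.567 0.194 0.124] [207.4 206.2] [226.1 235.5]
[-132, -65, 9] [0.543 0.322 0.124] [152.8 216.1] [184.7 278.5]
[-132, 65, 1] [0.574 0.195 0.128] [206.6 203.1] [222.7 233.1]
[-132, -65, 1] [0.55  0.323 0.128] [151.9 213. ] [180.9 275.7]
[-154, -25, 9] [0.541 0.28  0.144] [168.1 216.4] [201.9 256.7]
[-154, 25, 9] [0.55  0.231 0.144] [189.5 212.5] [217.9 240.2]
[-12, 65, 1] [0.626 0.204 0.02 ] [210.3 188. ] [206.5 267.9]
[-12, -65, 1] [0.602 0.332 0.02 ] [161.2 196.8] [167.3 310.3]
[[ 0.431  0.181 -0.884]
 [ 0.079 -0.984 -0.162]
 [-0.899  0.    -0.438]]
[ 0.21857213 -0.4492513   0.20855313] [[ 0.899  0.437 -0.001]
 [ 0.437 -0.899  0.001]
 [ 0.    -0.001 -1.   ]]
```

```bash
cat >> h.py <<'E'
from plant import arm
def row(P,Rm,cur=None):
    o=arm.observe(); p,r=(o['position'],rot(o['tool_rot'])) if cur is None else cur
    return np.r_[r.inv().apply(np.array(P)-p)/.4,(r.inv()*R.from_matrix(Rm)).as_rotvec()/(np.pi/2)].round(4)
LID=R.from_euler('z',10.4,degrees=True)*R.from_euler('y',64,degrees=True)*R.from_euler('x',180,degrees=True)
ORG=np.array([.61987,.26951,.0094])
F=np.array([[0,-1,0],[0,0,-1],[1,0,0]]).T  # tool axes in lid frame, columns x=-y,y=-z,z=x
F=np.c_[[0,-1,0],[0,0,-1],[1,0,0]]
G=LID.as_matrix()@F
def lp(x,z=5): return ORG+LID.apply([x,0,z])/1000
E
python3 - <<'E'
from h import *
Rm=R.from_euler('z',45,degrees=True).as_matrix()@np.diag([1,-1,-1.])
M=((.43,-.08,.28),Rm); print(row(*M))
cur=(np.array(M[0]),R.from_matrix(Rm)); print(lp(-200),lp(-126)); print(row(lp(-200),G,cur)); print(G.round(3))
E
```

```text
[ 8.792e-01 -5.991e-01 -1.778e-01 -8.000e-04 -2.000e-04 -2.117e-01]
[0.52921599 0.25287188 0.18696695] [0.56112252 0.25872782 0.12045619]
[ 0.7638 -0.413   0.2326 -0.2659  0.1396 -0.6046]
[[-0.181  0.884  0.431]
 [ 0.984  0.162  0.079]
 [-0.     0.438 -0.899]]
```

Call:
send_rows(moves=[[[0.88, -0.6, -0.18, 0, 0, -0.21, 0.3], [0.88, -0.6, -0.18, 0, 0, -0.21, 0.3], [0.88, -0.6, -0.18, 0, 0, -0.21, 0.3], [0.88, -0.6, -0.18, 0, 0, -0.21, 0.3], [0.88, -0.6, -0.18, 0, 0, -0.21, 0.3], [0.88, -0.6, -0.18, 0, 0, -0.21, 0.3], [0.88, -0.6, -0.18, 0, 0, -0.21, 0.3], [0.88, -0.6, -0.18, 0, 0, -0.21, 0.3], [0.88, -0.6, -0.18, 0, 0, -0.21, 0.3], [0.88, -0.6, -0.18, 0, 0, -0.21, 0.3]]], grip_force=60)

```text
t: 1.45
position: [0.4295, -0.0809, 0.2808]
tool_rot: [-0.0, 0.925, 0.38, -0.0]
wrist_force: [0.1, -0.7, 0.5]
finger_gap: 0.0597
grasp_force: 0.0
```

Run:
```python
from h import *
o=arm.observe(); print(o['t'],o['qpos'].round(3),o['position'],o['finger_gap'])
print(row(lp(-210),G))
```

```text
1.45 [-0.186  0.095  0.013  1.49  -0.     2.175] [ 0.42949057 -0.08086322  0.28077277] 0.05973225435364147
[ 0.7553 -0.4235  0.2118 -0.2662  0.1405 -0.6077]
```

Call:
send_rows(moves=[[[0.755, -0.424, 0.1, -0.266, 0.14, -0.608, 0.3], [0.755, -0.424, 0.1, -0.266, 0.14, -0.608, 0.3], [0.755, -0.424, 0.1, -0.266, 0.14, -0.608, 0.3], [0.755, -0.424, 0.1, -0.266, 0.14, -0.608, 0.3], [0.755, -0.424, 0.1, -0.266, 0.14, -0.608, 0.3], [0.755, -0.424, 0.15, -0.266, 0.14, -0.608, 0.3], [0.755, -0.424, 0.212, -0.266, 0.14, -0.608, 0.3], [0.755, -0.424, 0.212, -0.266, 0.14, -0.608, 0.3], [0.755, -0.424, 0.212, -0.266, 0.14, -0.608, 0.3], [0.755, -0.424, 0.212, -0.266, 0.14, -0.608, 0.3]]])

```text
t: 2.7
position: [0.5261, 0.253, 0.1982]
tool_rot: [0.145, 0.623, 0.749, 0.174]
wrist_force: [1.0, -0.8, 0.1]
finger_gap: 0.0596
grasp_force: 0.0
```

Run:
```python
from h import *
o=arm.observe(); print(o['t'],o['qpos'].round(3),o['position'],o['finger_gap'],o['wrist_force'])
print(row(lp(-126),G))
```

```text
2.7 [ 0.533  0.086 -0.327  0.726 -0.152  1.888] [0.52609797 0.25298136 0.19820023] 0.0596310367088755 [ 0.97467056 -0.78127272  0.08116886]
[-0.0018 -0.0061  0.2136  0.002  -0.0004  0.0004]
```

Call:
send_rows(moves=[[[-0.002, -0.006, 0.1, 0, 0, 0, 0.3], [-0.002, -0.006, 0.16, 0, 0, 0, 0.3], [-0.002, -0.006, 0.21, 0, 0, 0, 0.3], [-0.002, -0.006, 0.213, 0, 0, 0, 0.3], [-0.002, -0.006, 0.213, 0, 0, 0, 0.3]]])

```text
t: 3.32
position: [0.5602, 0.2591, 0.1199]
tool_rot: [0.144, 0.623, 0.749, 0.174]
wrist_force: [1.1, -0.8, -0.3]
finger_gap: 0.0599
grasp_force: 0.0
```

Run:
```python
from h import *
from plant import snapshot
g=lambda im:(255*(im/255.)**.6).astype('uint8')
t=snapshot("top");s=snapshot("side")
cv2.imwrite('pics/grasp.png',np.hstack([crop(g(t["color"]),140,170,100,100,4),crop(s["color"],160,225,100,100,4)]))
o=arm.observe(); print(o['position'],o['wrist_force'])
print(row(lp(-126),G))
```

```text
[0.56023195 0.25933146 0.12032049] [0.04763751 0.32024033 0.11772873]
[-0.0019  0.0019  0.0005  0.0016 -0.0007  0.0014]
```

View pics/grasp.png

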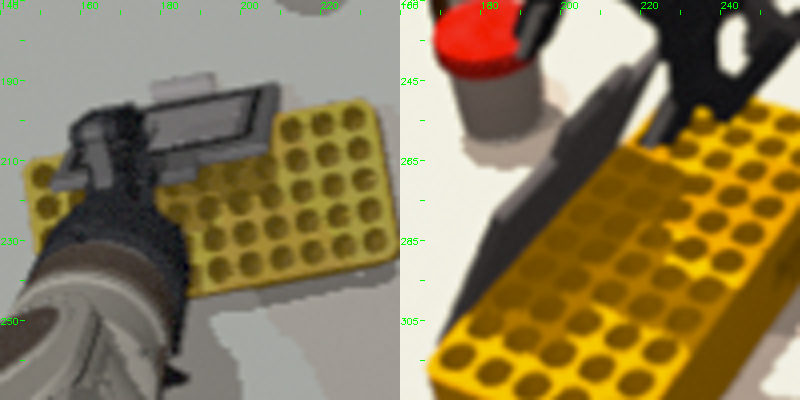

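The top view shows the fingers around (165,205), with the right part of the tab visible at (185,213). The side view shows the fingers straddling the tab near (209,245). I'll check lateral centring by projecting TCP points.

Run:
```python
from h import *
import pickle;T,S=pickle.load(open('cal.pkl','rb'))
o=arm.observe();p=o['position'];r=rot(o['tool_rot'])
for d in([0,0,0],[0,.03,-.0],[0,-.03,0],[0,0,-.07],[0,.05,-.05],[0,-.05,-.05]):
    P=p+r.apply(d);print(d,P.round(3),proj(T,P).round(1),proj(S,P).round(1))
```

```text
[0, 0, 0] [0.56  0.259 0.12 ] [179.8 209.1] [204.3 256.5]
[0, 0.03, -0.0] [0.587 0.264 0.134] [176.6 197.2] [191.  246.9]
[0, -0.03, 0] [0.534 0.254 0.107] [182.9 220.7] [217.8 266.2]
[0, 0, -0.07] [0.53  0.254 0.183] [175.4 220. ] [215.1 232.5]
[0, 0.05, -0.05] [0.583 0.264 0.187] [171.1 196. ] [188.6 223.1]
[0, -0.05, -0.05] [0.494 0.247 0.143] [182.2 236.7] [235.5 256.7]
```

Projections agree with the fingers, and the dark left part is shadow. Closing.

Call:
send_rows(moves=[[[0, 0, 0, 0, 0, 0, 0.6], [0, 0, 0, 0, 0, 0, 0.8], [0, 0, 0, 0, 0, 0, 1], [0, 0, 0, 0, 0, 0, 1], [0, 0, 0, 0, 0, 0, 1], [0, 0, 0, 0, 0, 0, 1], [0, 0, 0, 0, 0, 0, 1], [0, 0, 0, 0, 0, 0, 1]]], grip_force=80)

```text
t: 4.42
position: [0.5598, 0.2592, 0.1191]
tool_rot: [0.144, 0.623, 0.749, 0.173]
wrist_force: [-2.1, -0.9, 5.4]
finger_gap: 0.0049
grasp_force: 79.0
```

Call:
send_rows(moves=[[[0, 0.03, -0.06, 0, 0, 0, 1], [0, 0.09, -0.18, 0, 0, 0, 1], [0, 0.14, -0.28, 0, 0, 0, 1], [0, 0.2, -0.4, 0, 0, 0, 1], [0, 0.22, -0.45, 0, 0, 0, 1], [0, 0.22, -0.45, 0, 0, 0, 1], [0, 0.22, -0.45, 0, 0, 0, 1]]])

```text
t: 5.3
position: [0.5585, 0.2585, 0.3159]
tool_rot: [0.143, 0.623, 0.75, 0.171]
wrist_force: [-0.4, 0.4, -2.3]
finger_gap: 0.005
grasp_force: 79.4
```

Run:
```python
from h import *
from plant import snapshot
g=lambda im:(255*(im/255.)**.6).astype('uint8')
t=snapshot("top");s=snapshot("side")
cv2.imwrite('pics/lift.png',np.hstack([crop(g(t["color"]),140,150,130,130,3),crop(s["color"],150,170,130,130,3)]))
o=arm.observe(); print(o['qpos'].round(3),o['position'],o['wrist_force'],o['wrist_torque'],o['finger_gap'])
```

```text
[ 5.080e-01  9.700e-02 -1.000e-03  1.045e+00 -1.400e-01  1.863e+00] [0.55857943 0.25855538 0.31573997] [ 0.31347549 -0.04177688 -1.64005852] [-0.15154148  0.71242101  0.01515487] 0.00485618132054989
```

View pics/lift.png

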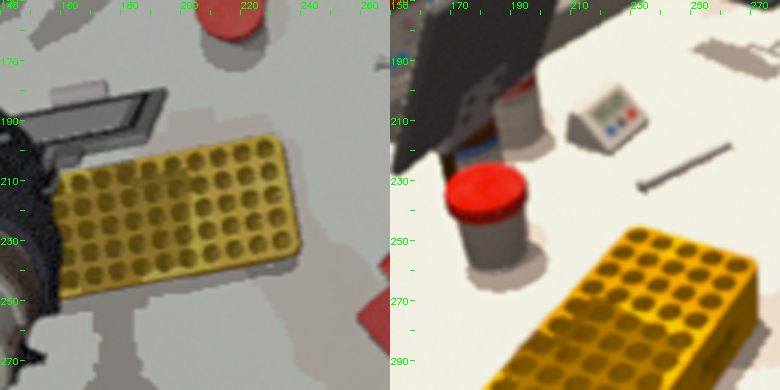

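The lid is lifted clear: in the top view it sits at (175,190), off the rack, still in the fingers. Next I'll refine the heater yaw and plan the carry with its half turn.

```bash
cat >> h.py <<'E'
def tl(a,th): return (R.from_euler('z',a,degrees=True)*R.from_euler('y',th,degrees=True)).as_matrix()@F
E
python3 - <<'E'
from h import *
import pickle;T,S=pickle.load(open('cal.pkl','rb'))
a=plane(T,359,196.5,.074);b=plane(T,344.5,241.5,.074);print(a,b,np.degrees(np.arctan2(*(a-b)[1::-1])),np.linalg.norm(a-b))
# wells, top view
k=8;x,y,w,h=362,206,40,40
g=cv2.resize(cv2.cvtColor(T["color"],6)[y:y+h,x:x+w],None,fx=k,fy=k,interpolation=2)
m=((g<cv2.GaussianBlur(g,(0,0),40)-12)*255).astype('uint8')
n,l,st,c=cv2.connectedComponentsWithStats(m)
W=np.array([(x+(c[i][0]+.5)/k-.5,y+(c[i][1]+.5)/k-.5) for i in range(1,n) if 250<st[i,4]<2000]);print(len(W))
P=np.array([plane(T,*p,.074)[:2] for p in W]);r=cv2.minAreaRect((P*1000).astype('float32'));print(P.mean(0),r)
m1=((.47,.10,.34),tl(-95,88));print(row(*m1))
print(row((.50,-.16,.33),tl(-19,88),(np.array(m1[0]),R.from_matrix(m1[1]))))
E
```

```text
[ 0.59682465 -0.17331531  0.074     ] [ 0.4853287  -0.13589435  0.074     ] -18.553101987744057 0.11760814607414985
24
[ 0.52850171 -0.22619825] ((537.273681640625, -227.4854736328125), (76.0181884765625, 90.42611694335938), 72.58900451660156)
[-0.3493 -0.2355 -0.1799  0.2621  0.1727 -0.8163]
[-0.1314 -0.6397  0.0474 -0.     -0.0295 -0.8439]
```

Call:
send_rows(moves=[[[-0.35, -0.235, -0.18, 0.1, 0.05, -0.25, 1], [-0.35, -0.235, -0.18, 0.2, 0.1, -0.5, 1], [-0.35, -0.235, -0.18, 0.262, 0.173, -0.816, 1], [-0.35, -0.235, -0.18, 0.262, 0.173, -0.816, 1], [-0.35, -0.235, -0.18, 0.262, 0.173, -0.816, 1], [-0.35, -0.235, -0.18, 0.262, 0.173, -0.816, 1], [-0.35, -0.235, -0.18, 0.262, 0.173, -0.816, 1], [-0.35, -0.235, -0.18, 0.262, 0.173, -0.816, 1], [-0.35, -0.235, -0.18, 0.262, 0.173, -0.816, 1], [-0.35, -0.235, -0.18, 0.262, 0.173, -0.816, 1], [-0.35, -0.235, -0.18, 0.262, 0.173, -0.816, 1], [-0.35, -0.235, -0.18, 0.262, 0.173, -0.816, 1], [-0.35, -0.235, -0.18, 0.262, 0.173, -0.816, 1]]])

```text
t: 7.02
position: [0.4711, 0.1002, 0.3429]
tool_rot: [0.002, 0.044, 0.999, -0.016]
wrist_force: [-0.0, 0.1, -2.3]
finger_gap: 0.0047
grasp_force: 79.3
```

Run:
```python
from h import *
o=arm.observe(); print(o['t'],o['qpos'].round(3),o['position'],o['finger_gap'])
print(row((.52,-.20,.34),tl(-19,88)))
```

```text
7.025 [ 0.231  0.194  0.288  1.671 -0.031  0.319] [0.47112918 0.1002237  0.34286865] 0.004742533206511716
[-1.876e-01 -7.363e-01  3.110e-02 -1.000e-04 -2.540e-02 -8.445e-01]
```

Call:
send_rows(moves=[[[-0.188, -0.736, 0.03, 0, 0, -0.2, 1], [-0.188, -0.736, 0.03, 0, 0, -0.4, 1], [-0.188, -0.736, 0.03, 0, -0.025, -0.845, 1], [-0.188, -0.736, 0.03, 0, -0.025, -0.845, 1], [-0.188, -0.736, 0.03, 0, -0.025, -0.845, 1], [-0.188, -0.736, 0.03, 0, -0.025, -0.845, 1], [-0.188, -0.736, 0.03, 0, -0.025, -0.845, 1], [-0.188, -0.736, 0.03, 0, -0.025, -0.845, 1], [-0.188, -0.736, 0.03, 0, -0.025, -0.845, 1], [-0.188, -0.736, 0.03, 0, -0.025, -0.845, 1], [-0.188, -0.736, 0.03, 0, -0.025, -0.845, 1], [-0.188, -0.736, 0.03, 0, -0.025, -0.845, 1], [-0.188, -0.736, 0.03, 0, -0.025, -0.845, 1]]])

```text
t: 8.65
position: [0.5204, -0.1996, 0.3403]
tool_rot: [0.01, -0.581, 0.814, -0.014]
wrist_force: [0.4, -0.2, -1.7]
finger_gap: 0.0046
grasp_force: 79.3
```

Run:
```python
from h import *
o=arm.observe(); print(o['t'],o['qpos'].round(3),o['position'])
A=tl(-18.6,86); pin=np.array([.591,-.245,.105])   # pin point 30 mm above
tcp=pin+A@np.linalg.inv(F)@np.array([-.126,0,.005]); print(tcp,row(tcp,A))
```

```text
8.65 [-0.366  0.321  0.45   1.666  0.    -1.607] [ 0.52040114 -0.19962044  0.34027649]
[ 0.58739706 -0.24378748  0.23104185] [ 0.0498 -0.1848  0.2796  0.0226 -0.0008 -0.0037]
```

Call:
send_rows(moves=[[[0.05, -0.185, 0.05, 0.022, 0, -0.004, 1], [0.05, -0.185, 0.12, 0.022, 0, -0.004, 1], [0.05, -0.185, 0.2, 0.022, 0, -0.004, 1], [0.05, -0.185, 0.28, 0.022, 0, -0.004, 1], [0.05, -0.185, 0.28, 0.022, 0, -0.004, 1], [0.05, -0.185, 0.28, 0.022, 0, -0.004, 1], [0.05, -0.185, 0.28, 0.022, 0, -0.004, 1]]])

```text
t: 9.52
position: [0.5885, -0.2444, 0.2333]
tool_rot: [0.021, -0.583, 0.811, -0.03]
wrist_force: [-0.2, -0.6, -1.1]
finger_gap: 0.0049
grasp_force: 79.4
```

Run:
```python
from h import *
from plant import snapshot
g=lambda im:(255*(im/255.)**.6).astype('uint8')
t=snapshot("top");s=snapshot("side")
cv2.imwrite('pics/t_h.png',t["color"]);cv2.imwrite('pics/s_h.png',s["color"])
cv2.imwrite('pics/hover.png',np.hstack([crop(g(t["color"]),350,165,80,100,5),crop(s["color"],290,90,80,100,5)]))
o=arm.observe(); print(o['position'],o['wrist_force'],o['wrist_torque'])
```

```text
[ 0.58821747 -0.24432603  0.2327489 ] [-0.20573593 -0.31795543 -2.11038329] [ 0.09597398  0.12413205 -0.04425325]
```

View pics/hover.png

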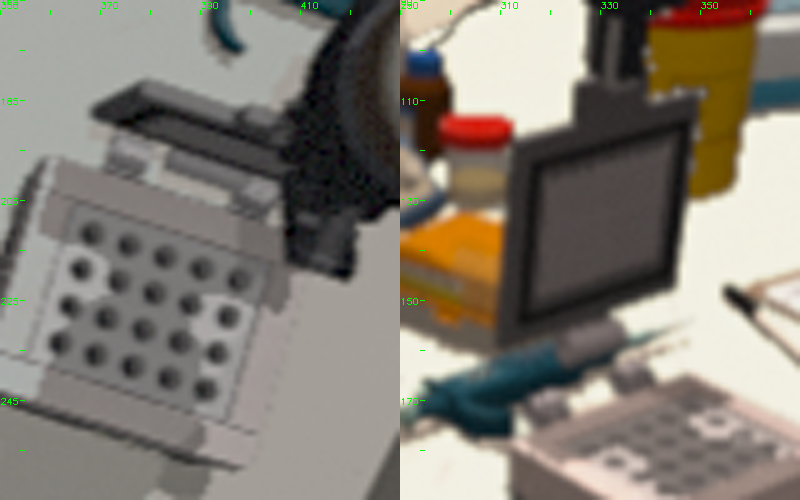

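The top view shows the lid's knuckle between the heater's knuckles, and the side view shows the gasket facing the wells, upright. I'll compare the plate corners with their predicted pixels and enlarge the hinge.

Run:
```python
from h import *
import pickle;T,S=pickle.load(open('cal.pkl','rb'))
o=arm.observe();p=o['position'];L=rot(o['tool_rot'])*R.from_matrix(F).inv()
org=p-L.apply([-.126,0,.005]);print("nominal org",org,L.as_euler('ZYX',degrees=True))
for q in([-132,65,1],[-132,-65,1],[-12,-65,1],[-12,65,1],[0,20,0],[0,-20,0]):
    P=org+L.apply(q)/1000;print(q,proj(T,P).round(1),proj(S,P).round(1))
Hz=R.from_euler('z',-18.6,degrees=True);H=np.array([.591,-.245,.075])
for y in(42.5,22.5,-22.5,-42.5):P=H+Hz.apply([0,y/1000,0]);print(y,proj(T,P).round(1),proj(S,P).round(1))
g=lambda im:(255*(im/255.)**.6).astype('uint8')
t=cv2.imread('pics/t_h.png');s=cv2.imread('pics/s_h.png')
cv2.imwrite('pics/hz.png',np.hstack([crop(g(t),368,185,40,40,10),crop(s,310,145,40,40,10)]))
```

```text
nominal org [ 0.59202804 -0.24579466  0.10671588] [-19.69949213  85.87264563  -1.12521479]
[-132, 65, 1] [377.7 182.8] [313.3 117.8]
[-132, -65, 1] [436.7 202.5] [350.8 107.6]
[-12, -65, 1] [419.  204.8] [345.2 148.1]
[-12, 65, 1] [367.  187.4] [309.8 160.3]
[0, 20, 0] [383.8 194.2] [322.4 159.9]
[0, -20, 0] [399.6 199.5] [333.2 156.1]
42.5 [371.6 193.4] [315.9 172.8]
22.5 [379.3 195.9] [321.4 170.7]
-22.5 [396.5 201.7] [333.4 166.3]
-42.5 [404.2 204.3] [338.6 164.4]
```

View pics/hz.png

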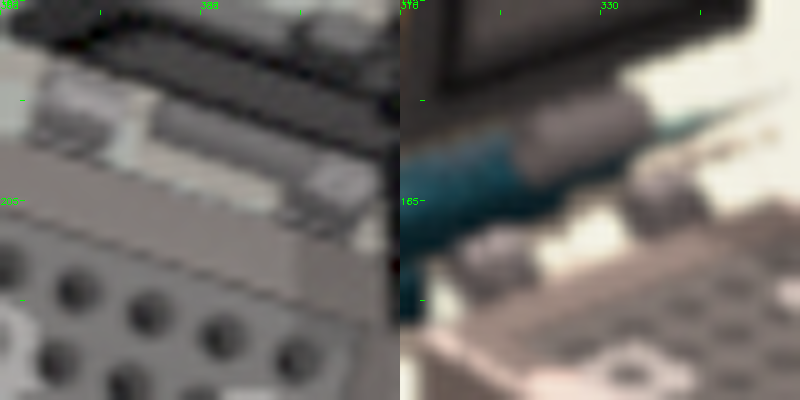

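Lid and heater both match predictions within about 1 px. The lid's left knuckle end is at (382.6,196) top and (322,160) side. The heater knuckles are at (375.7,195) and (400.8,204) top, (319.3,170.8) and (336.3,164.6) side. I'll go down to just above the gap with a 1 mm shift toward heater -y and compare directly.

```bash
cat >> h.py <<'E'
def lidrow(org,yaw,th):
    A=tl(yaw,th);return row(np.array(org)+A@np.linalg.inv(F)@np.array([-.126,0,.005]),A)
E
python3 - <<'E'
from h import *
print(lidrow(np.array([.591,-.245,.096])+np.array([-.319,-.948,0])*.001,-18.6,86))
E
```

```text
[ 0.0018  0.0043  0.0265 -0.0014 -0.0009  0.0003]
```

Call:
send_rows(moves=[[[0.002, 0.004, 0.015, 0, 0, 0, 1], [0.002, 0.004, 0.0265, 0, 0, 0, 1], [0.002, 0.004, 0.0265, 0, 0, 0, 1], [0.002, 0.004, 0.0265, 0, 0, 0, 1]]])

```text
t: 10.12
position: [0.5863, -0.2445, 0.2201]
tool_rot: [0.02, -0.583, 0.811, -0.028]
wrist_force: [0.3, -0.4, -2.1]
finger_gap: 0.0047
grasp_force: 79.3
```

Run:
```python
from h import *
from plant import snapshot
g=lambda im:(255*(im/255.)**.6).astype('uint8')
t=snapshot("top");s=snapshot("side")
cv2.imwrite('pics/hz2.png',np.hstack([crop(g(t["color"]),368,185,40,40,10),crop(s["color"],310,148,40,40,10)]))
o=arm.observe();p=o['position'];L=rot(o['tool_rot'])*R.from_matrix(F).inv()
org=p-L.apply([-.126,0,.005]);print(org,o['wrist_force'])
for q in([0,20,0],[0,-20,0],[0,20,-9],[0,-20,-9],[-12,65,1],[-12,-65,1]):
    P=org+L.apply(q)/1000;print(q,proj(t,P).round(1),proj(s,P).round(1))
```

```text
[ 0.58990592 -0.24588023  0.09424433] [-0.69758968 -0.71918778 -1.65899058]
[0, 20, 0] [382.5 195.7] [322.9 164.2]
[0, -20, 0] [398.2 200.9] [333.7 160.3]
[0, 20, -9] [381.4 199.2] [325.1 165.6]
[0, -20, -9] [397.  204.4] [335.8 161.7]
[-12, 65, 1] [366.  189.1] [310.3 164.7]
[-12, -65, 1] [417.4 206.2] [345.6 152.3]
```

View pics/hz2.png

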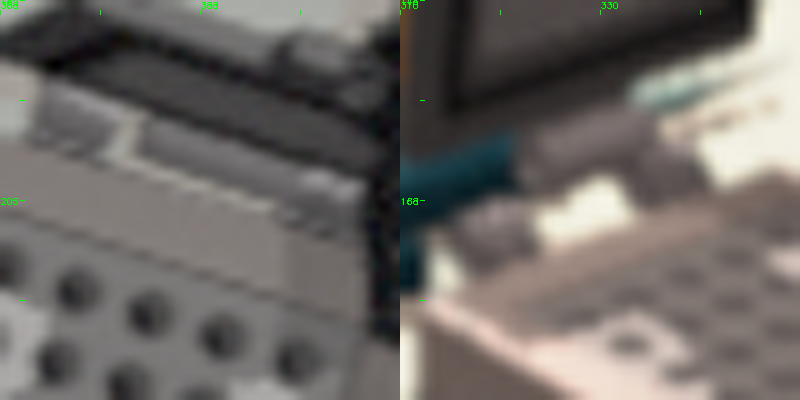

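The top view shows a 2.7 px gap at (381,197) between the left heater knuckle and the lid knuckle. After the remaining 20 mm of parallax that comes to about 2 mm, so the lid is centred. The front edges of the knuckles also line up. Going down slowly.

Run:
```python
from h import *
o=arm.observe();print(row(o['position']-[0,0,.0175],rot(o['tool_rot']).as_matrix()))
```

```text
[-0.0001  0.003   0.0436  0.      0.      0.    ]
```

Call:
send_rows(moves=[[[0, 0.0005, 0.006, 0, 0, 0, 1], [0, 0.001, 0.012, 0, 0, 0, 1], [0, 0.001, 0.018, 0, 0, 0, 1], [0, 0.001, 0.02, 0, 0, 0, 1], [0, 0.001, 0.02, 0, 0, 0, 1]]])

```text
t: 10.85
position: [0.5864, -0.2445, 0.212]
tool_rot: [0.02, -0.583, 0.811, -0.028]
wrist_force: [-0.5, -1.2, -1.5]
finger_gap: 0.0047
grasp_force: 79.3
```

Call:
send_rows(moves=[[[0, 0.0005, 0.006, 0, 0, 0, 1], [0, 0.001, 0.012, 0, 0, 0, 1], [0, 0.0015, 0.018, 0, 0, 0, 1], [0, 0.0015, 0.023, 0, 0, 0, 1], [0, 0.0015, 0.023, 0, 0, 0, 1], [0, 0.0015, 0.023, 0, 0, 0, 1]]])

```text
t: 11.6
position: [0.5865, -0.2446, 0.203]
tool_rot: [0.02, -0.583, 0.811, -0.028]
wrist_force: [1.1, 0.3, -2.8]
finger_gap: 0.0049
grasp_force: 79.3
```

Run:
```python
from h import *
from plant import snapshot
g=lambda im:(255*(im/255.)**.6).astype('uint8')
t=snapshot("top");s=snapshot("side")
cv2.imwrite('pics/t_f.png',t["color"]);cv2.imwrite('pics/s_f.png',s["color"])
cv2.imwrite('pics/hz3.png',np.hstack([crop(g(t["color"]),368,185,40,40,10),crop(s["color"],310,148,40,40,10)]))
o=arm.observe();p=o['position'];L=rot(o['tool_rot'])*R.from_matrix(F).inv()
org=p-L.apply([-.126,0,.005]);print(org,o['wrist_force'],L.as_matrix()[:,2])
for q in([0,20,0],[0,-20,0],[-12,65,1],[-12,-65,1]):
    P=org+L.apply(q)/1000;print(q,proj(t,P).round(1),proj(s,P).round(1))
```

```text
[ 0.59006042 -0.24596448  0.07709043] [ 0.14431162  0.34138748 -2.15882663] [ 0.9456525  -0.31775809  0.06907346]
[0, 20, 0] [380.9 196.5] [322.6 169.8]
[0, -20, 0] [396.2 201.7] [333.3 165.8]
[-12, 65, 1] [364.6 190. ] [310.1 170.4]
[-12, -65, 1] [415.1 206.9] [345.1 157.8]
```

View pics/hz3.png

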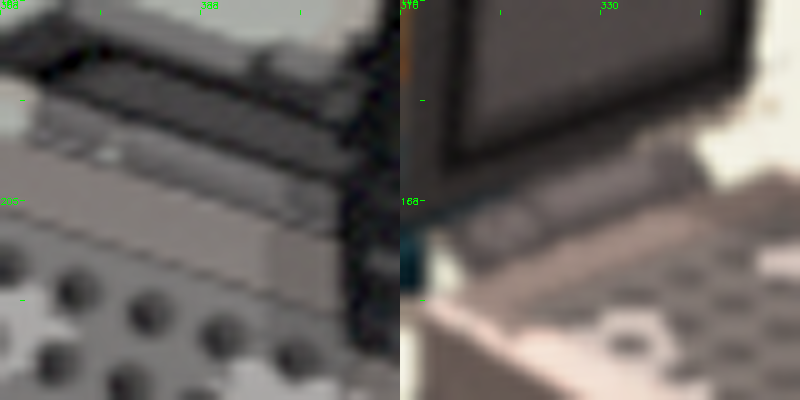

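Both views show the three knuckles in line: top from (372,196) to (400,205), side from (319,171) to (337,163). The lid knuckle sits about 0.8 px (2 mm) high in the side view, so I'll lower it by 1.8 mm.

Call:
send_rows(moves=[[[0, 0, 0.002, 0, 0, 0, 1], [0, 0, 0.0045, 0, 0, 0, 1], [0, 0, 0.0045, 0, 0, 0, 1], [0, 0, 0.0045, 0, 0, 0, 1]]])

```text
t: 12.2
position: [0.5866, -0.2447, 0.2011]
tool_rot: [0.02, -0.583, 0.811, -0.028]
wrist_force: [0.5, -0.1, -1.7]
finger_gap: 0.0052
grasp_force: 79.3
```

Run:
```python
from h import *
from plant import snapshot
t=snapshot("top");s=snapshot("side")
cv2.imwrite('pics/hz4.png',np.hstack([crop((255*(t["color"]/255.)**.6).astype('uint8'),368,185,40,40,10),crop((255*(s["color"]/255.)**.6).astype('uint8'),308,152,40,40,10)]))
o=arm.observe();p=o['position'];L=rot(o['tool_rot'])*R.from_matrix(F).inv()
print(p-L.apply([-.126,0,.005]),o['wrist_force'],o['dq'].round(3))
```

```text
[ 0.59007011 -0.24595347  0.07513535] [ 0.18769991 -0.25389462 -1.89786413] [-0.001 -0.001  0.    -0.     0.001  0.   ]
```

View pics/hz4.png

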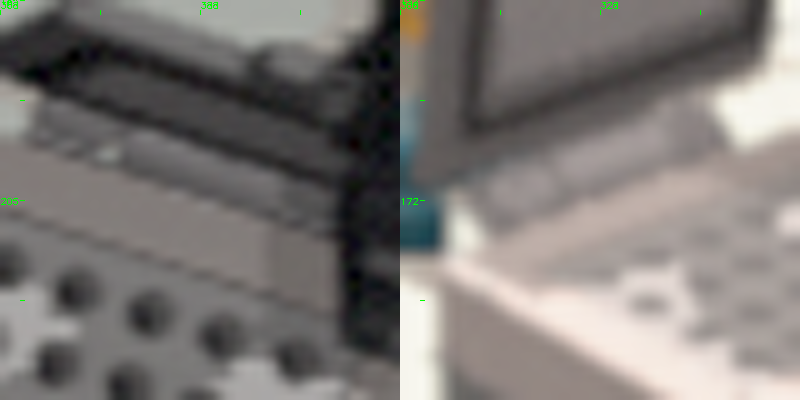

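The knuckles look flush in both views. I'll quantify the heater-x offset with rectified brightness profiles across each knuckle.

Run:
```python
from h import *
from plant import snapshot
Hz=R.from_euler('z',-18.6,degrees=True);H=np.array([.5901,-.24595,.075])
xs=np.arange(-16,17,2)
print("x",xs)
for n in("top","side"):
    s=snapshot(n);g=s["color"].mean(2).astype('float32')
    for y0 in(32,15,5,-5,-15,-32):
        a=[]
        for x in xs:
            q=[proj(s,H+Hz.apply([x/1e3,(y0+d)/1e3,0])) for d in(-5,-2.5,0,2.5,5)]
            m=np.array(q,'float32');a.append(cv2.remap(g,m[:,:1].copy(),m[:,1:].copy(),2).mean())
        print(n,y0,np.round(a).astype(int))
s=snapshot("top");g=s["color"].mean(2).astype('float32')
ys=np.arange(-48,49,2);m=np.array([[proj(s,H+Hz.apply([x/1e3,y/1e3,.0])) for x in(-6,-4,-2)] for y in ys],'float32')
print(np.c_[ys,cv2.remap(g,m[...,0].copy(),m[...,1].copy(),2).mean(1).round()].astype(int).T.tolist())
```

```text
x [-16 -14 -12 -10  -8  -6  -4  -2   0   2   4   6   8  10  12  14  16]
top 32 [78 63 49 51 46 52 57 52 26 15 23 24 19 15 10  6 11]
top 15 [78 68 46 45 53 59 65 58 28 14 23 30 29 29 22  9 10]
top 5 [79 72 49 44 52 60 68 60 27 13 24 29 29 30 23  8  9]
top -5 [80 75 50 44 52 61 64 52 24 14 24 29 30 30 24 11  8]
top -15 [77 70 48 44 53 59 63 55 27 13 24 29 29 28 24 11  9]
top -32 [60 53 34 32 30 27 28 26 15 10 16 21 22 16  9  6  8]
side 32 [128 117 105  96  92  93  96  99 101 102 101 100  96  91  84  76  67]
side 15 [131 121 109  96  89  86  88  93  98 101 102 102 101  96  91  84  77]
side 5 [131 120 107  96  89  89  93  98 103 108 111 112 110 105  97  88  79]
side -5 [133 123 110  98  92  91  94 100 105 110 113 116 116 113 106  98  87]
side -15 [127 119 109  99  93  92  95 101 107 111 114 115 115 112 105  96  85]
side -32 [111 107  98  89  83  81  82  85  87  90  94  97 100 102 103 100  91]
[[-48, -46, -44, -42, -40, -38, -36, -34, -32, -30, -28, -26, -24, -22, -20, -18, -16, -14, -12, -10, -8, -6, -4, -2, 0, 2, 4, 6, 8, 10, 12, 14, 16, 18, 20, 22, 24, 26, 28, 30, 32, 34, 36, 38, 40, 42, 44, 46, 48], [7, 8, 7, 8, 5, 4, 7, 20, 34, 39, 39, 40, 38, 43, 51, 59, 62, 60, 60, 60, 58, 57, 59, 61, 61, 61, 62, 64, 66, 63, 63, 66, 64, 57, 49, 49, 51, 53, 52, 52, 53, 53, 55, 55, 50, 52, 79, 107, 116]]
```

Heater and lid profiles agree to about 1 mm in both views, and the wrist force only shows the lid's weight. Handing in.

```bash
python3 -c "
from plant import arm
print(arm.close_job())"
```

```text
the job is handed in; nothing more can be done
None
```

I turned the lid over and handed the job in with it gripped and standing open at about 86°, gasket side facing the wells. Its knuckle is between the heater's two with the pin holes lined up to about 1 mm by the cameras, and no contact force showed on the wrist; no verdict was returned.

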